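# Draw the long lint brush out of a half-opening drawer

## Task

Fetch the red lint brush from the drawer unit on the folding table: pull the drawer out to its stop (it opens only about half way, so the gap is shorter than the brush), grip the brush, tip its handle end up and draw it out slantwise through the gap without forcing it against the top of the cabinet. Finish while still holding the brush in the gripper, kept still, with its whole length clearly higher than the top of the cabinet and touching nothing but the gripper. Leave the tin in the drawer, and leave the spray bottle, the jar and the potted plant standing where they are.

Things in the scene. Friction and masses are not known exactly. Their poses are not given: they have to be found in the camera images.
- cabinet: low white drawer unit on the table, fixed, turned so that its drawer opens to the robot's left; 370 mm wide (y), 385 deep, 150 high. Origin: bottom centre of its front face, at table height; +x points into the cabinet, z up. The drawer comes out along -x. The mouth above the drawer is open up to the underside of the top, 135 mm above the table.
- cabinet_top: wooden top panel of the cabinet, 15 mm thick, same width and depth, fixed. Origin: middle of its front upper edge, straight above the origin of cabinet, 150 mm above the table, same axes. Its lower front edge (135 mm above the table) bounds the gap the brush must come out of.
- drawer (a joint): how far the drawer is out (m): 0 shut, 0.17 at its stop; starts 0 to 15 mm out. Slides with about 1.5 N of friction plus slight damping and stays where it is left. Its front is a white panel 16 mm thick, 370 wide, 10 to 132 mm above the table; shut, the panel's rear side lies flush with the cabinet's front face, so the free gap between them equals this value.
- drawer_handle (a point): middle of the drawer's dark bar handle: a level round bar 11 mm thick, 140 long along the cabinet's y, 40 mm in front of the panel (56 mm in front of the cabinet's face when shut), 112 mm above the table, 38 below the cabinet top. Two 8 mm studs hold it, 60 mm either side of the middle. Moves with the drawer.
- drawer_rim (a point): middle of the panel's upper inner edge, 132 mm above the table; cabinet's axes; moves with the drawer. The drawer floor is 103 mm below it (29 mm above the table), 345 mm long, 320 wide. Side walls, rear wall and one 4 mm divider along the middle stand 50 mm above the floor, making a left and a right lane 158 mm wide: the brush lies in one (either), the tin in the other.
- brush: rigid lint brush, 300 mm long, 20 thick, 0.10 to 0.18 kg, flat on the drawer floor, along the drawer within 0.06 rad, butt 2 to 30 mm behind the panel. Origin: underside of the middle of its handle; +x from handle to head, z up. White handle 26 wide, 20 high, x = -75 to 75; head 56 wide with red pads, x = 75 to 225, under the cabinet top even at the stop. Centre of mass about x = 111.
- brush_butt (a point): centre of the handle's end, at x = -75 mm, 10 mm above the underside of the brush; brush axes.
- brush_tip (a point): centre of the head's end, at x = +225 mm, 10 mm above the underside of the brush; brush axes.
- tin: bystander: blue lidded tin, 90 x 65 mm, 38 mm high, in the other lane of the drawer. Origin: centre of its underside, on the drawer floor.
- spray: bystander: blue spray bottle with a white head, 72 mm across, 186 mm high, on the rear part of the cabinet's top, beside the plant. Origin: centre of its underside.
- plant: bystander: small plant in a white pot, 76 mm across, 85 mm high, on the rear part of the cabinet's top, beside the spray bottle. Origin: centre of its underside.
- jar: bystander: white jar with a green lid, 80 mm across, 85 mm high, on the table in front of the drawer, beyond the drawer's travel. Origin: centre of its underside.

How it is judged:
By the outcome, as a careful person would: the job done as asked, in the order asked, and still so for the second after the job is handed in, while the arm keeps its last pose, push and grip.
It also fails if it takes over 58 s, if anything falls off the work surface, if the arm or the gripper's body presses on something with over 40 N, if the wrist force passes 120 N, or if a joint passes its speed limit or range.

## Robot

A 6-joint arm with a two-finger parallel gripper is mounted at the origin on the work surface. World frame = base frame: x ahead of the robot, y to its left, z up, the work surface at z = 0. Lengths are in mm, angles in degrees, forces in N, time in s.
With the tool pointing down it reaches from about 300 to 850 mm from the base axis. Payload 4.2 kg.
Tool frame: the origin (TCP) lies at the very end of the fingers, on their centre line; the grasp point (between the pads) lies 19 mm behind it (env.tcp_to_grasp is the distance from the TCP to the grasp point, in mm); z points along the fingers, y is the line along which they close (so a half turn about z gives the same grasp; the last joint's range is limited). The gripper opens to 91 mm and grips with 3 to 60 N. Pads are 32 mm wide; open, the fingers measure 118 mm over their backs; the gripper's body (76 mm by 178 mm) begins 60 mm behind the grasp point.
Start: joints at [67.437, 18.312, 89.639, -0, 72.044, -1.146], TCP at [209.968, 535.31, 213.976] pointing down, gripper open.
Joint ranges: [-177.97, 177.97], [-48.28, 115.42], [12.27, 149.76], [-77.06, 257.06], [2.81, 150.46], [-146.56, 146.56]. Speed limits (degrees/s): [147.25, 147.25, 180, 180, 180, 180].

## Interface

Orientations are given as [roll, pitch, yaw] about the fixed x, y, z axes, in that order (R = Rz(yaw) Ry(pitch) Rx(roll)).
In Python, from workcell import env gives the robot as it stands.
- The arm moves only by the tool move_arm, never from a script. Its argument "plan" is a list of rows, each a list of 3 entries, a list of its own where there are three numbers: the shift along the world's x, y, z in cm, then the turn about the world's z in degrees, then the closure, from 0 (fully open) to 1 (shut). In form: [[[x, y, z], turn, claw], ...]. A call has 1 to 5 rows; each row shifts and turns the commanded pose from where the row before left it; what a row does not reach is not made up. A row lasts 1/10 s, in which the tool goes at most 50 mm and 8.59 degrees, less where a joint would pass 70% of its speed; a pose out of reach is approached as far as the arm can. A call is refused whole if a number of a shift passes 5 or a number of a turn 8.59, either way. A call with a gripper value outside its range is refused whole. The fingers move at their own pace and stop on an object; "squeeze" is the grip in N (left out, the last holds). Time passes only in rows, so rows that do not move let the fingers close. It gives the time, the measured TCP pose, the force, the opening and the grip force at its end, in the units of the state.
- env.state(): the state, without advancing time (a new reading comes with each control period).
- env.grab_frame(name): name is "scene" or "side" or "wrist"; returns a dict with "frame" (480x640x3 uint8, red, green, blue), "z_map" (480x640 float32, mm along the optical axis (not along the pixel's ray), 0 where there is no reading), "fovy" (degrees; the focal length in pixels is half the picture's height over the tangent of half this angle, whatever the lens; pixels are square), "cx", "cy" (the principal point, pixels), "position" and "orientation" of the camera in the world. Camera axes: x right, y down, z forward; pixel columns grow to the right and rows downward; lengths in mm; the calibration is good to about 2 mm. The wrist camera is an equidistant fisheye: a pixel r from the principal point sees the ray r / f radians off the axis. A picture is of the moment at which its call begins.
- env.job_done(): hands the job in; it is judged then, once.
Trained networks look in a picture, given as the dict that the camera call returned (one of the last four; its "shot" number tells which), for a name from the list of things; names that differ only in an ending like _2 or _b are one class to them, and where a whole thing is asked for, a point or a joint stands for the part that bears it (a point fixed in the world has none). Each returns a list of dicts, best first, with "score" (0 to 1); they miss things now and then, are a little off and sometimes report something else, mostly with a low value. They report only what shows in the picture. A call takes as long as a camera call.
- env.search_frame(picture, label): "point" ([column, row] in pixels, amid what is visible of it).
- env.landmark_of(picture, label): "point" ([column, row] in pixels: a listed point, or the origin of a listed thing).
The state is a dict: "time_s": time; "qpos": joint angles; "qvel": joint speeds; "effort": joint torques, N m; "ee_pos": TCP position; "ee_rot": TCP orientation; "force": force on the tool from outside, world axes, zero at the start; "torque": the same for the moment, N m; "gripper_width": finger opening in mm; "gripper_force": force on a finger pad.
Only numpy, scipy, OpenCV 4.12 (cv2) and the standard library are available. Lean on these libraries where they do the work, as an engineer would, in place of code of your own. Each camera call takes 0.05 s, during which the arm holds its last target. There are 200 camera calls.

## Working session

There is one attempt and no reset: what is moved stays moved. The work goes in short steps, Python scripts to look and compute and a tool call to move; the robot and the scene stay as the last step left them, time stands still between calls to the robot, and variables do not carry over. Pictures are saved under pics/ and viewed, at most 10 in all, crops included, and the job is handed in when it is done.

Besides the shell and the picture viewer there is one more tool, called after ">>>" as name(argument=value, ...), one argument or row to a line, values as JSON. move_arm: Moves the arm, as the interface text tells. Its arguments: {"type":"object","properties":{"plan":{"type":"array","items":{"type":"array"}},"squeeze":{"type":"number"}},"required":["plan"]}

```bash
mkdir -p pics; cat > h.py <<'E'
import numpy as np, cv2
from scipy.spatial.transform import Rotation as R
from workcell import env
def rot(o):
    o=np.array(o,float)
    if o.shape==(3,3): return o
    return R.from_euler('xyz',o,degrees=True).as_matrix() if o.size==3 else R.from_quat(o).as_matrix()
def ray(p,uv):
    f=240/np.tan(np.radians(p['fovy'])/2); d=np.array([uv[0]-p['cx'],uv[1]-p['cy']])
    if p.get('name')=='wrist':
        r=np.hypot(*d); a=r/f; v=np.array([*(d/max(r,1e-9)*np.sin(a)),np.cos(a)])
    else: v=np.array([d[0]/f,d[1]/f,1])
    return rot(p['orientation'])@v
def grab(n):
    p=env.grab_frame(n); p['name']=n; return p
def atz(p,uv,z):
    v=ray(p,uv); c=np.array(p['position'],float); return c+v*(z-c[2])/v[2]
def atdepth(p,uv):
    u,w=int(round(uv[0])),int(round(uv[1])); zz=p['z_map'][w-1:w+2,u-1:u+2]; zz=zz[zz>0]
    if not len(zz): return None
    v=ray(p,uv); fz=(rot(p['orientation']).T@v)[2]
    return np.array(p['position'])+v*np.median(zz)/fz
E
cat > a.py <<'E'
from h import *
for n in ['scene','side','wrist']:
    p=grab(n); cv2.imwrite(f'pics/{n}0.png',p['frame'][...,::-1])
    print(n,p['fovy'],p['cx'],p['cy'],p['position'],p['orientation'])
    for l in ['cabinet','cabinet_top','drawer_handle','drawer_rim','brush','brush_butt','tin','spray','plant','jar']:
        for d in env.landmark_of(p,l)[:1]:
            q=atdepth(p,d['point']); print(l,round(d['score'],2),np.round(d['point']),None if q is None else np.round(q))
print(env.state())
E
python3 a.py; python3 -c "
import cv2,numpy as np
a=cv2.imread('pics/scene0.png');b=cv2.imread('pics/side0.png');cv2.imwrite('pics/c0.png',cv2.resize(np.vstack([a,b]),(450,600)) if 0 else cv2.resize(np.hstack([a,b]),(800,300)))"
```

```text
scene 43.58710037417572 312.49092190769034 240.03490818605908 [1097.90054538  588.97190878 1095.03879144] [-144.10229598   -1.03324129  139.17968842]
cabinet 0.9 [320. 240.] [608.  74. 115.]
cabinet_top 0.89 [323. 199.] [551.  14. 145.]
drawer_handle 0.6 [350. 224.] [537.  85. 118.]
drawer_rim 0.94 [326. 207.] [496. -30.  34.]
brush 0.66 [316. 193.] [555.  -4. 151.]
brush_butt 0.56 [339. 206.] [528.  40. 126.]
tin 0.62 [270. 240.] [702.  29. 151.]
spray 0.58 [211. 163.] [ 689. -177.  189.]
plant 0.83 [243. 114.] [ 543. -265.  177.]
jar 0.86 [474. 363.] [558. 444.  75.]
side 56.814084550707754 315.90686129426587 232.86564607469182 [ 142.13292671 -164.81625509  833.18375337] [-144.09596656    0.19938661  -61.07428888]
cabinet 0.78 [339. 291.] [484. -19. 151.]
cabinet_top 0.67 [340. 254.] [554.  16. 150.]
drawer_handle 0.91 [307. 252.] [547.  81. 117.]
drawer_rim 0.87 [334. 256.] [563.  30. 118.]
spray 0.91 [478. 255.] [ 638. -204.  196.]
plant 0.86 [497. 346.] [ 485. -275.  211.]
jar 0.9 [174. 227.] [506. 400.  41.]
wrist 65.70646984690485 315.46757687586177 235.8576474564705 [131.89851419 565.61103106 385.0597462 ] [1.62811363e+02 5.46143449e-02 6.85528733e+01]
{'time_s': 1.65, 'qpos': array([ 6.74357844e+01,  1.83112224e+01,  8.96412761e+01,  1.10595502e-03,
        7.20451700e+01, -1.14581504e+00]), 'qvel': array([ 0.02516579,  0.01423652, -0.05397429,  0.01238752, -0.02717851,
        0.01864508]), 'effort': array([-1.25146082e-03, -4.12342286e+01, -2.32226443e+01,  7.27616670e-02,
        3.76905024e-02,  2.67844584e-06]), 'ee_pos': array([209.96464358, 535.28287816, 213.96727269]), 'ee_rot': array([ 1.79997648e+02, -1.00527516e-03,  1.58581259e+02]), 'force': array([0.1656209 , 0.35948444, 0.49935264]), 'torque': array([0.03282686, 0.047777  , 0.03034025]), 'gripper_force': 0.0, 'gripper_width': 91.58370869920384}
```

View pics/scene0.png

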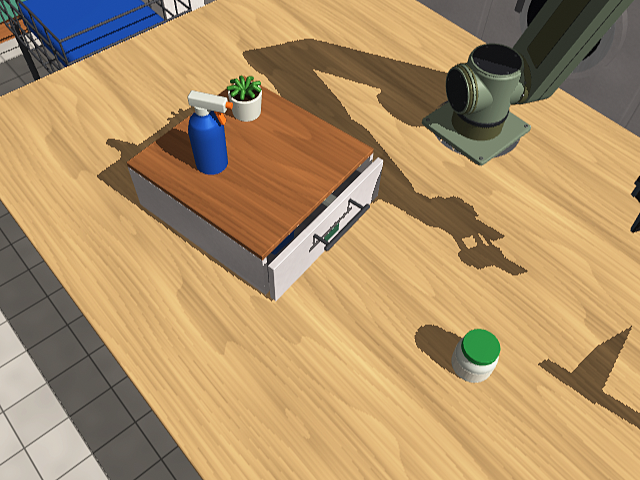

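View pics/side0.png

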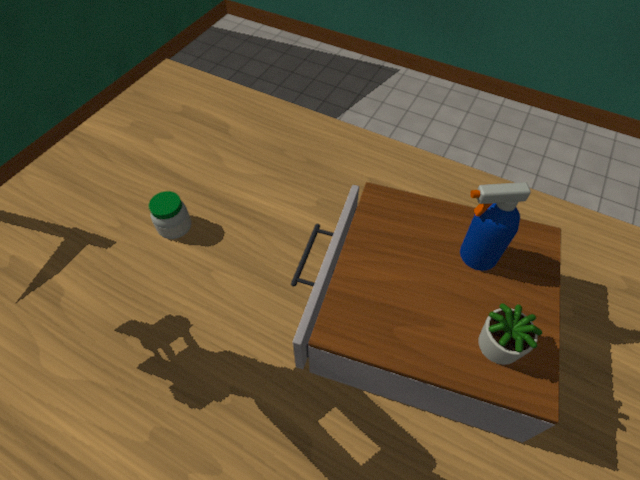

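```bash
cat > b.py <<'E'
from h import *
P=[]
for n in ['scene','side']:
    p=grab(n); f=240/np.tan(np.radians(p['fovy'])/2)
    v,u=np.mgrid[:480,:640]; z=p['z_map']
    c=np.stack([(u-p['cx'])/f*z,(v-p['cy'])/f*z,z],-1)
    w=c@rot(p['orientation']).T+p['position']; w[z==0]=np.nan
    col=p['frame'].astype(int)
    m=(abs(w[...,2]-150)<5)&(w[...,0]>200)&(abs(w[...,1])<400)
    m=cv2.morphologyEx(m.astype(np.uint8),cv2.MORPH_OPEN,np.ones((3,3)))
    k,lab,st,_=cv2.connectedComponentsWithStats(m); m=lab==1+np.argmax(st[1:,4])
    r=cv2.minAreaRect(w[m][:,:2].astype(np.float32)); print(n,'top',r,'z',np.median(w[m][:,2]),np.round(cv2.boxPoints(r)))
    d=(col.sum(-1)<200)&(w[...,2]>95)&(w[...,2]<125)&(w[...,1]>30)&(w[...,1]<200)&(w[...,0]>300)
    d=cv2.morphologyEx(d.astype(np.uint8),cv2.MORPH_OPEN,np.ones((2,2)))
    k,lab,st,_=cv2.connectedComponentsWithStats(d); d=lab==1+np.argmax(st[1:,4])
    q=w[d]; print('bar',len(q),cv2.minAreaRect(q[:,:2].astype(np.float32)),np.percentile(q[:,2],[5,50,95]))
    for l in ['drawer_handle','cabinet_top','cabinet']:
        e=env.landmark_of(p,l)[0]['point']; print(l,atz(p,e,dict(drawer_handle=112,cabinet_top=150,cabinet=0)[l]))
    e=env.landmark_of(p,'jar')[0]['point'];print('jar',atz(p,e,0))
E
python3 b.py
```

```text
scene top ((591.5438842773438, -172.79232788085938), (375.2989807128906, 389.9013671875), 10.811380386352539) z 150.98279300721674 [[ 371.  -17.]
 [ 444. -399.]
 [ 812. -329.]
 [ 739.   54.]]
bar 71 ((600.0568237304688, 74.22856140136719), (23.911537170410156, 46.91083908081055), 4.001932144165039) [111.382338   117.13514468 120.95973215]
drawer_handle [537.21596053  83.05997663 112.        ]
cabinet_top [546.86546696  15.76523538 150.        ]
cabinet [549.23236635  11.98450447   0.        ]
jar [519.55949704 435.24787587   0.        ]
side top ((593.3818969726562, -171.98793029785156), (372.0000915527344, 385.5309143066406), 10.570313453674316) z 150.40563575452393 [[ 375.  -17.]
 [ 446. -396.]
 [ 812. -327.]
 [ 741.   52.]]
bar 415 ((583.6326293945312, 81.57795715332031), (226.2232208251953, 64.9041748046875), 10.45571517944336) [ -0.83100516 115.13035021 118.7359623 ]
drawer_handle [554.62576072  88.80935184 112.        ]
cabinet_top [ 673.67140082 -209.99652374  150.        ]
cabinet [557.35232768  18.60031477   0.        ]
jar [518.16477015 425.45765024   0.        ]
```

>>> move_arm(
  plan=[
    [[3,-4,0],8,0.67],
    [[3,-4,0],8,0.67],
    [[3,-4,0],8,0.67],
    [[3,-4,0],8,0.67],
    [[3,-4,0],0,0.67],
  ],
  squeeze=30,
)

```text
time_s: 2.65
ee_pos: [357.1, 339.4, 214.2]
ee_rot: [180.0, 0.0, -170.3]
force: [0.4, 0.9, -0.2]
gripper_width: 54.3
gripper_force: 0.0
```

>>> move_arm(
  plan=[
    [[3,-4,0],0,0.67],
    [[3,-4,0],0,0.67],
    [[3,-4,0],0,0.67],
    [[3,-4,0],0,0.67],
    [[3,-4,0],0,0.67],
  ],
)

```text
time_s: 3.15
ee_pos: [507.3, 139.0, 214.3]
ee_rot: [180.0, 0.0, -170.5]
force: [0.9, 0.8, 0.3]
gripper_width: 30.2
gripper_force: 0.0
```

>>> move_arm(
  plan=[
    [[3,-4,0],0,0.67],
    [[0,0,0],0,0.67],
    [[0,0,0],0,0.67],
  ],
)

```text
time_s: 3.45
ee_pos: [536.4, 100.0, 213.7]
ee_rot: [180.0, -0.0, -170.6]
force: [0.5, 0.2, 0.0]
gripper_width: 30.1
gripper_force: 0.0
```

```bash
cat > c.py <<'E'
from h import *
import sys
p=grab('wrist'); cv2.imwrite('pics/w1.png',p['frame'][...,::-1])
for l,z in [('drawer_handle',112),('drawer_rim',132),('cabinet_top',150)]:
    for d in env.landmark_of(p,l)[:1]: print(l,d['score'],d['point'],atz(p,d['point'],z),atdepth(p,d['point']))
s=env.state(); print(s['ee_pos'],s['ee_rot'],s['gripper_width'],s['force'])
E
python3 c.py
```

```text
drawer_handle 0.89 [294.9, 244.7] [546.37800065  84.80241133 112.        ] [544.57507554  84.82032712 117.31583491]
drawer_rim 0.87 [219.1, 252.8] [555.13677889  30.18760758 132.        ] [555.22891967  30.13708919 131.7700134 ]
cabinet_top 0.98 [191.4, 263.9] [559.79162263  14.48346681 150.        ] [559.7278515   14.52634747 150.14134656]
[535.47102055 102.02184776 214.12861385] [ 1.79976690e+02 -9.21194689e-03 -1.70368460e+02] 30.02144584665253 [-0.18641011 -0.07177052  0.23989323]
```

View pics/w1.png

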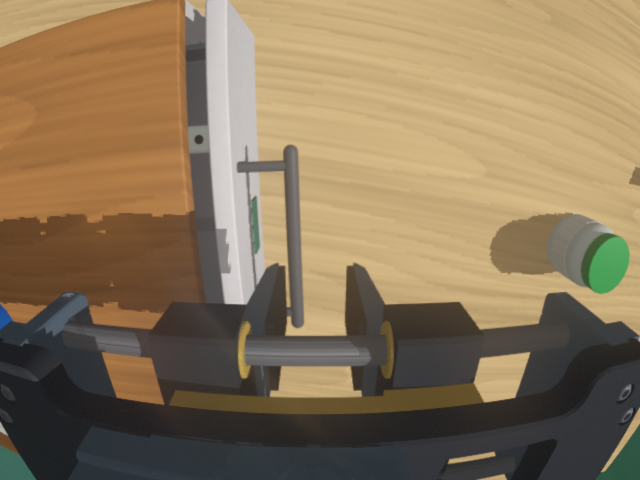

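>>> move_arm(
  plan=[
    [[1,-1.7,0],1,0.67],
    [[0,0,-4],0,0.67],
    [[0,0,0],0,0.67],
  ],
)

```text
time_s: 3.95
ee_pos: [542.6, 84.3, 170.2]
ee_rot: [180.0, -0.5, -169.4]
force: [-1.3, -0.5, 0.7]
gripper_width: 30.2
gripper_force: 0.0
```

>>> move_arm(
  plan=[
    [[0.2,0,-3],0,0.67],
    [[0,0,-2.5],0,0.67],
    [[0,0,-1.8],0,0.67],
    [[0,0,0],0,0.67],
  ],
)

```text
time_s: 4.35
ee_pos: [546.4, 84.6, 99.8]
ee_rot: [180.0, -0.3, -169.4]
force: [-0.8, -0.4, 0.2]
gripper_width: 30.1
gripper_force: 0.0
```

>>> move_arm(
  plan=[
    [[0,0,0],0,0.8],
    [[0,0,0],0,0.95],
    [[0,0,0],0,0.95],
    [[0,0,0],0,0.95],
  ],
)

```text
time_s: 4.75
ee_pos: [549.2, 84.2, 102.6]
ee_rot: [180.0, 0.2, -169.5]
force: [-1.1, 1.6, 5.8]
gripper_width: 10.1
gripper_force: 30.0
```

>>> move_arm(
  plan=[
    [[-0.2,1,0],0,0.95],
    [[-0.5,2.6,0],0,0.95],
    [[-0.6,3.2,0],0,0.95],
    [[-0.6,3.2,0],0,0.95],
    [[-0.5,2.6,0],0,0.95],
  ],
)

```text
time_s: 5.25
ee_pos: [525.5, 210.8, 102.6]
ee_rot: [-180.0, 0.2, -169.4]
force: [2.0, -2.6, 5.0]
gripper_width: 9.9
gripper_force: 30.0
```

>>> move_arm(
  plan=[
    [[-0.3,1.5,0],0,0.95],
    [[-0.1,0.5,0],0,0.95],
    [[0,0,0],0,0.95],
  ],
)

```text
time_s: 5.55
ee_pos: [521.6, 231.5, 102.6]
ee_rot: [179.9, 0.3, -169.4]
force: [0.4, 1.9, 5.6]
gripper_width: 10.2
gripper_force: 30.0
```

>>> move_arm(
  plan=[
    [[-0.1,0.5,0],0,0.95],
    [[-0.1,0.4,0],0,0.95],
    [[0,0,0],0,0.95],
  ],
)

```text
time_s: 5.85
ee_pos: [520.1, 239.6, 102.6]
ee_rot: [179.9, 0.3, -169.5]
force: [1.3, 1.9, 4.4]
gripper_width: 10.1
gripper_force: 30.0
```

>>> move_arm(
  plan=[
    [[-0.1,0.4,0],0,0.95],
    [[0,0,0],0,0.95],
  ],
)

```text
time_s: 6.05
ee_pos: [520.0, 239.7, 102.6]
ee_rot: [-179.6, 0.3, -169.3]
force: [4.9, -10.6, 5.4]
gripper_width: 10.3
gripper_force: 30.0
```

>>> move_arm(
  plan=[
    [[0.1,-0.3,0],0,0.67],
    [[0,0,0],0,0.67],
    [[0,0,0],0,0.67],
  ],
)

```text
time_s: 6.35
ee_pos: [517.9, 239.7, 100.8]
ee_rot: [180.0, -0.0, -169.5]
force: [0.3, -0.6, -0.4]
gripper_width: 29.2
gripper_force: 0.0
```

>>> move_arm(
  plan=[
    [[0,0,3],0,0.67],
    [[0,0,5],-8,0.5],
    [[0,-1,4.5],-8.5,0.5],
    [[0,-2,4],-8.5,0.5],
    [[0,-3,3],-8.5,0.5],
  ],
)

```text
time_s: 6.85
ee_pos: [518.5, 180.6, 298.6]
ee_rot: [179.8, 0.1, 156.8]
force: [0.1, -0.6, 0.2]
gripper_width: 45.3
gripper_force: 0.0
```

```bash
cat > d.py <<'E'
from h import *
im=[]
for n in ['scene','side','wrist']:
    p=grab(n); im.append(p['frame'][...,::-1])
    print(n)
    for l,z in [('drawer_handle',112),('drawer_rim',132),('cabinet_top',150),('brush',29),('brush_butt',39),('brush_tip',39),('tin',29),('jar',0)]:
        for d in env.landmark_of(p,l)[:2]: print(l,round(d['score'],2),np.round(d['point']),np.round(atz(p,d['point'],z),1))
cv2.imwrite('pics/d.png',np.hstack([im[0][80:380,150:550],im[2][::2,::2][:,:]if 0 else cv2.resize(im[2],(400,300))]))
s=env.state(); print(s['ee_pos'],s['ee_rot'],s['gripper_width'],s['time_s'])
E
python3 d.py
```

```text
scene
drawer_handle 0.86 [413. 266.] [508.5 237.3 112. ]
drawer_rim 0.93 [391. 245.] [517.  181.5 132. ]
cabinet_top 0.74 [321. 195.] [550.    7.9 150. ]
brush 0.88 [368. 229.] [464.8  73.9  29. ]
brush_butt 0.83 [395. 241.] [448.5 140.7  39. ]
tin 0.73 [326. 278.] [622.4 109.7  29. ]
jar 0.98 [471. 364.] [521.9 431.3   0. ]
jar 0.46 [316. 244.] [565.6  16.3   0. ]
side
drawer_handle 0.97 [230. 231.] [518.2 243.  112. ]
drawer_rim 0.74 [258. 234.] [528.3 180.5 132. ]
drawer_rim 0.6 [176. 225.] [468.2 334.3 132. ]
cabinet_top 0.55 [337. 254.] [550.3  19.8 150. ]
brush 0.65 [290. 307.] [464.9  76.   29. ]
brush_butt 0.56 [255. 294.] [452.2 148.9  39. ]
brush_tip 0.57 [257. 295.] [452.7 146.1  39. ]
tin 0.75 [315. 246.] [618.  104.4  29. ]
tin 0.46 [499. 347.] [ 584.9 -311.5   29. ]
jar 0.66 [173. 227.] [523.4 431.6   0. ]
wrist
drawer_handle 0.94 [371. 187.] [517.4 238.3 112. ]
brush 0.88 [215. 184.] [456.9  72.4  29. ]
brush 0.65 [371. 188.] [537.1 244.   29. ]
brush_butt 0.71 [269. 155.] [451.7 149.1  39. ]
brush_butt 0.44 [294. 287.] [614.  108.1  39. ]
brush_tip 0.64 [489. 128.] [518.5 408.8  39. ]
tin 0.92 [292. 286.] [617.  103.7  29. ]
jar 0.88 [490. 125.] [522.6 428.9   0. ]
[518.29901579 179.74679121 296.00072303] [1.79992652e+02 1.41400083e-03 1.57014950e+02] 45.63488342780012 8.2
```

View pics/d.png

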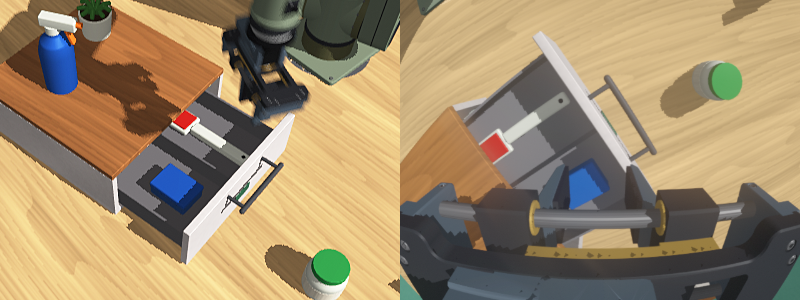

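```bash
cat > e.py <<'E'
from h import *
p=grab('wrist'); f=240/np.tan(np.radians(p['fovy'])/2)
v,u=np.mgrid[:480,:640]; dx,dy=u-p['cx'],v-p['cy']; r=np.hypot(dx,dy)+1e-9; a=r/f; z=p['z_map']
k=np.tan(a)/r*z
w=np.stack([dx*k,dy*k,z],-1)@rot(p['orientation']).T+p['position']; w[z==0]=np.nan
uo=np.array([-0.185,0.983]); lo=np.array([0.983,0.185])
U=w[...,:2]@uo; V=w[...,:2]@lo; Z=w[...,2]
def stat(m,n):
    m=cv2.morphologyEx(m.astype(np.uint8),cv2.MORPH_OPEN,np.ones((3,3)))
    K,lab,st,_=cv2.connectedComponentsWithStats(m); m=lab==1+np.argmax(st[1:,4])
    print(n,m.sum(),'U',np.percentile(U[m],[1,50,99]).round(1),'V',np.percentile(V[m],[1,50,99]).round(1),'Z',np.median(Z[m]).round(1)); return m
m=stat((Z>43)&(Z<55)&(U>-60)&(U<84)&(V<540),'handle+head')
for c in range(-60,70,10):
    q=m&(abs(U-c)<5)
    if q.sum()>5: print(c,np.percentile(V[q],[2,98]).round(1),np.median(Z[q]).round(1))
stat((abs(Z-132)<5)&(U>50)&(U<120),'panel top')
stat((abs(Z-150)<5)&(U<-60),'cab top')
for l in ['walls']:
    q=(abs(Z-79)<4)&(U>-80)&(U<80); h,e=np.histogram(V[q],bins=np.arange(330,720,6)); print([(int(e[i]),int(h[i])) for i in range(len(h)) if h[i]>40])
s=env.state();print(s['ee_pos'],s['ee_rot'],s['ee_pos'][:2]@uo,s['ee_pos'][:2]@lo)
E
python3 e.py
```

```text
handle+head 2172 U [-58.3   4.4  60.2] V [455.2 468.3 481.5] Z 49.1
-60 [454.5 478.2] 49.4
-50 [454.5 479.5] 49.3
-40 [454.7 478.9] 49.3
-30 [455.3 479.6] 49.2
-20 [455.7 480.3] 49.1
-10 [455.6 480.4] 49.1
0 [456.1 480.7] 49.2
10 [456.  480.9] 49.1
20 [456.6 481.1] 49.2
30 [456.6 481.3] 49.2
40 [457.1 482. ] 49.2
50 [457.  481.7] 49.1
60 [457.7 481.5] 48.3
panel top 4509 U [82.9 91.1 98.9] V [369.5 485.7 608.7] Z 132.2
cab top 14633 U [-325.4 -150.9  -87. ] V [368.1 428.6 520.1] Z 150.5
[(384, 480), (390, 222), (546, 437), (552, 114), (708, 90)]
[518.28845947 179.73553279 296.01406763] [1.79994233e+02 2.30281818e-03 1.57016504e+02] 80.79666372862675 542.72862922861
```

>>> move_arm(
  plan=[
    [[-1.3,-1.2,-2],-8.3,0.34],
    [[-1.3,-1.2,-2],-8.3,0.34],
    [[-1.3,-1.2,-2],-8.3,0.34],
    [[-1.2,-1.3,-2],-8.3,0.34],
    [[-1.2,-1.3,-2],-8.3,0.34],
  ],
)

```text
time_s: 8.75
ee_pos: [454.8, 117.3, 195.4]
ee_rot: [180.0, 0.0, 115.2]
force: [-0.7, -0.8, -0.6]
gripper_width: 59.9
gripper_force: 0.0
```

>>> move_arm(
  plan=[
    [[0,0,-2],-8.3,0.34],
    [[0,0,-1],-7.9,0.34],
    [[0,0,0],0,0.34],
    [[0,0,0],0,0.34],
  ],
)

```text
time_s: 9.15
ee_pos: [455.6, 117.8, 166.4]
ee_rot: [180.0, -0.0, 99.5]
force: [0.7, 0.1, 0.5]
gripper_width: 60.6
gripper_force: 0.0
```

>>> move_arm(
  plan=[
    [[0,0,-3],0,0.34],
    [[0,0,-3.5],0,0.34],
    [[0,0,-3],0,0.34],
    [[0,0,-2],0,0.34],
    [[0,0,0],0,0.34],
  ],
)

```text
time_s: 9.65
ee_pos: [454.1, 117.6, 49.5]
ee_rot: [-179.8, 0.0, 99.4]
force: [-0.0, -0.4, 0.3]
gripper_width: 59.9
gripper_force: 0.0
```

>>> move_arm(
  plan=[
    [[0,0,-1],0,0.34],
    [[0,0,-0.5],0,0.34],
    [[0,0,0],0,0.34],
  ],
)

```text
time_s: 9.95
ee_pos: [455.5, 117.8, 36.2]
ee_rot: [180.0, -0.0, 99.3]
force: [0.0, 0.1, 1.0]
gripper_width: 60.2
gripper_force: 0.0
```

>>> move_arm(
  plan=[
    [[0,0,-0.3],0,0.34],
    [[0,0,0],0,0.6],
    [[0,0,0],0,0.9],
    [[0,0,0],0,0.9],
    [[0,0,0],0,0.9],
  ],
  squeeze=5,
)

```text
time_s: 10.45
ee_pos: [455.4, 117.8, 33.1]
ee_rot: [180.0, 0.0, 99.3]
force: [-0.2, -0.3, 1.0]
gripper_width: 31.3
gripper_force: 0.0
```

>>> move_arm(
  plan=[
    [[0,0,0],0,0.9],
    [[0,0,0],0,0.9],
  ],
)

```text
time_s: 10.65
ee_pos: [455.3, 117.8, 33.1]
ee_rot: [180.0, -0.0, 99.3]
force: [-0.8, -0.3, 1.6]
gripper_width: 25.8
gripper_force: 5.0
```

Gripped at 25.8 mm. Lift slowly and see how the brush tilts.

>>> move_arm(
  plan=[
    [[0,0,0.6],0,0.9],
    [[0,0,0.8],0,0.9],
    [[0,0,0.8],0,0.9],
    [[0,0,0.8],0,0.9],
    [[0,0,0],0,0.9],
  ],
)

```text
time_s: 11.15
ee_pos: [456.1, 118.1, 64.4]
ee_rot: [179.8, -0.0, 99.3]
force: [-1.1, 0.2, -1.0]
gripper_width: 25.7
gripper_force: 5.0
```

```bash
cat > g.py <<'E'
from h import *
import sys
# brush profile in the vertical plane: U along drawer, Z, from scene+side depth in brush strip
uo=np.array([-0.185,0.983]); lo=np.array([0.983,0.185])
s=env.state(); V0=s['ee_pos'][:2]@lo; U0=s['ee_pos'][:2]@uo
print(s['time_s'],'tcp U,V,z',U0.round(1),V0.round(1),s['ee_pos'][2].round(1),'F',s['force'].round(1),'w',s['gripper_width'].round(1),s['gripper_force'])
for n in ['side','scene']:
    p=grab(n); f=240/np.tan(np.radians(p['fovy'])/2); v,u=np.mgrid[:480,:640]; z=p['z_map']
    if len(sys.argv)>1: cv2.imwrite(f'pics/{n}{sys.argv[1]}.png',p['frame'][...,::-1])
    w=np.stack([(u-p['cx'])/f*z,(v-p['cy'])/f*z,z],-1)@rot(p['orientation']).T+p['position']; w[z==0]=np.nan
    U=w[...,:2]@uo; V=w[...,:2]@lo; Z=w[...,2]; c=p['frame'].astype(int)
    m=(abs(V-V0)<32)&(c.max(-1)>90)&(U>U0-200)&(U<82)&(Z>33)
    print(n,[(k,*np.percentile(Z[q],[10,50,90]).round().astype(int),int(q.sum())) for k in range(int(U0)-180,int(U0)+60,12) if (q:=m&(abs(U-k)<6)).sum()>6])
    for l in ['brush_butt','brush_tip','brush']:
        for d in env.landmark_of(p,l)[:1]:
            r=ray(p,d['point']); C=np.array(p['position']); t=(V0-C[:2]@lo)/(r[:2]@lo); P=C+t*r; print(l,round(d['score'],2),'U,Z',(P[:2]@uo).round(1),P[2].round(1))
E
python3 g.py 1
```

```text
Traceback (most recent call last):
  File "g.py", line 6, in <module>
    print(s['time_s'],'tcp U,V,z',U0.round(1),V0.round(1),s['ee_pos'][2].round(1),'F',s['force'].round(1),'w',s['gripper_width'].round(1),s['gripper_force'])
                                                                                                              ^^^^^^^^^^^^^^^^^^^^^^^^
AttributeError: 'float' object has no attribute 'round'
```

```bash
sed -i "s/s\['gripper_width'\].round(1)/round(s['gripper_width'],1)/" g.py; python3 g.py 1
```

```text
11.15 tcp U,V,z 31.7 470.2 64.4 F [-1.1  0.2 -1. ] w 25.7 5.000697299838066
side [(-149, np.int64(148), np.int64(150), np.int64(152), 19), (-137, np.int64(149), np.int64(150), np.int64(152), 17), (-125, np.int64(149), np.int64(150), np.int64(151), 11), (-113, np.int64(148), np.int64(150), np.int64(152), 8), (-77, np.int64(65), np.int64(68), np.int64(69), 18), (-65, np.int64(64), np.int64(68), np.int64(70), 85), (-53, np.int64(65), np.int64(70), np.int64(72), 86), (-41, np.int64(69), np.int64(71), np.int64(73), 82), (-29, np.int64(68), np.int64(73), np.int64(75), 83), (-17, np.int64(71), np.int64(75), np.int64(460), 122), (-5, np.int64(72), np.int64(76), np.int64(78), 89), (7, np.int64(72), np.int64(77), np.int64(79), 90), (19, np.int64(77), np.int64(434), np.int64(437), 40), (31, np.int64(432), np.int64(436), np.int64(438), 46), (43, np.int64(431), np.int64(438), np.int64(439), 78), (55, np.int64(290), np.int64(436), np.int64(439), 89), (67, np.int64(242), np.int64(245), np.int64(437), 51), (79, np.int64(431), np.int64(449), np.int64(469), 23)]
brush 0.73 U,Z -10.8 63.3
scene [(-149,
[... 377 characters left out ...]
 63), (-65, np.int64(59), np.int64(67), np.int64(71), 65), (-53, np.int64(45), np.int64(66), np.int64(71), 16), (-29, np.int64(442), np.int64(471), np.int64(485), 42), (-17, np.int64(436), np.int64(457), np.int64(481), 307), (-5, np.int64(429), np.int64(440), np.int64(465), 353), (7, np.int64(418), np.int64(434), np.int64(439), 217), (19, np.int64(422), np.int64(435), np.int64(439), 208), (31, np.int64(420), np.int64(434), np.int64(439), 218), (43, np.int64(256), np.int64(427), np.int64(439), 312), (55, np.int64(82), np.int64(291), np.int64(436), 502), (67, np.int64(233), np.int64(300), np.int64(435), 377), (79, np.int64(431), np.int64(456), np.int64(478), 222)]
brush_butt 0.76 U,Z 59.1 81.2
```

View pics/scene1.png

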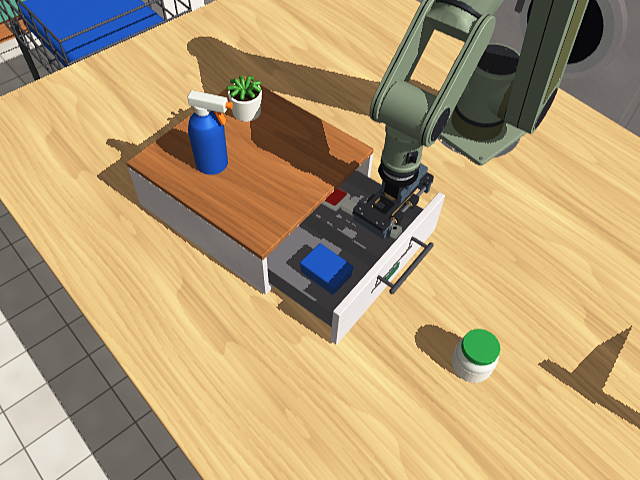

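>>> move_arm(
  plan=[
    [[0,0,1],0,0.9],
    [[-0.1,0.4,1.2],0,0.9],
    [[-0.1,0.4,1.2],0,0.9],
    [[-0.1,0.4,1.2],0,0.9],
    [[-0.1,0.4,1.2],0,0.9],
  ],
)

```text
time_s: 12.05
ee_pos: [451.0, 133.7, 121.9]
ee_rot: [-180.0, 0.0, 99.3]
force: [0.4, 0.1, -1.3]
gripper_width: 26.1
gripper_force: 5.0
```

>>> move_arm(
  plan=[
    [[0,0.2,1.2],0,0.9],
    [[0,0.2,1.2],0,0.9],
    [[0,0,0],0,0.9],
  ],
)

```text
time_s: 12.35
ee_pos: [452.0, 138.3, 146.8]
ee_rot: [179.8, -0.0, 99.3]
force: [-0.5, 0.4, 0.5]
gripper_width: 26.2
gripper_force: 5.0
```

```bash
sed -i "s/\.round()\.astype(int)/.astype(int).tolist()/; s/(Z>33)/(Z>33)\&(Z<s['ee_pos'][2]+40)/" g.py; python3 g.py 2
```

```text
12.35 tcp U,V,z 52.3 469.9 146.8 F [-0.5  0.4  0.5] w 26.2 5.000103637576103
side [(-104, 148, 150, 151, 14), (-92, 148, 149, 151, 17), (-80, 96, 100, 102, 73), (-68, 98, 102, 105, 164), (-56, 101, 104, 111, 159), (-44, 105, 115, 118, 110), (-32, 115, 120, 124, 106), (-20, 120, 126, 129, 112), (-8, 126, 132, 135, 109), (4, 132, 137, 141, 112), (16, 137, 143, 147, 116), (28, 144, 149, 152, 107), (40, 152, 154, 156, 49)]
brush 0.88 U,Z 18.9 126.2
scene [(-128, 149, 151, 153, 30), (-116, 78, 147, 153, 64), (-104, 82, 89, 151, 128), (-92, 87, 93, 152, 135), (-80, 91, 98, 102, 96), (-68, 96, 103, 106, 109), (-56, 93, 103, 111, 97), (-44, 34, 113, 118, 73), (-32, 33, 113, 122, 61), (-20, 63, 118, 126, 35), (-8, 115, 124, 128, 25), (4, 119, 125, 129, 16), (16, 125, 129, 131, 8), (64, 158, 167, 176, 51), (76, 158, 166, 171, 92)]
brush_butt 0.89 U,Z 80.3 164.2
brush_tip 0.57 U,Z -367.9 166.5
brush 0.6 U,Z 17.6 122.1
```

>>> move_arm(
  plan=[
    [[0,0,1.2],0,0.9],
    [[0,0.1,1.3],0,0.9],
    [[0,0.1,1.3],0,0.9],
    [[0,0.1,1.3],0,0.9],
    [[0,0,1.3],0,0.9],
  ],
)

```text
time_s: 13.25
ee_pos: [450.7, 140.4, 208.8]
ee_rot: [-179.9, 0.0, 99.3]
force: [-0.1, -0.4, -2.0]
gripper_width: 26.2
gripper_force: 5.0
```

>>> move_arm(
  plan=[
    [[0,0,1.2],0,0.9],
    [[0,0,1.2],0,0.9],
    [[0,0,1.2],0,0.9],
    [[0,0,0],0,0.9],
  ],
)

```text
time_s: 13.65
ee_pos: [452.1, 141.4, 246.9]
ee_rot: [179.8, -0.1, 99.3]
force: [-1.3, 2.1, 2.0]
gripper_width: 25.9
gripper_force: 5.0
```

```bash
python3 g.py 3
```

```text
13.65 tcp U,V,z 55.3 470.6 246.9 F [-1.3  2.1  2. ] w 25.9 5.001270174980164
side [(-125, 148, 150, 151, 117), (-113, 149, 150, 151, 25), (-101, 148, 150, 151, 107), (-89, 148, 150, 151, 96), (-77, 72, 77, 84, 14), (-65, 77, 85, 93, 40), (-53, 92, 101, 109, 40), (-41, 110, 118, 125, 37), (-29, 127, 139, 151, 56), (-17, 150, 154, 167, 212), (-5, 158, 174, 183, 155), (7, 177, 192, 201, 149), (19, 195, 208, 216, 159), (31, 208, 224, 232, 159), (43, 223, 237, 246, 115), (55, 228, 232, 251, 8)]
brush_butt 0.52 U,Z -387.7 130.1
brush 0.73 U,Z 38.6 214.2
scene [(-125, 147, 151, 153, 68), (-113, 148, 151, 153, 28), (-101, 44, 149, 152, 96), (-89, 50, 145, 152, 141), (-77, 34, 72, 87, 60), (-65, 33, 87, 101, 58), (-53, 33, 101, 118, 68), (-41, 33, 119, 134, 74), (-29, 34, 143, 152, 99), (-17, 142, 153, 167, 106), (-5, 159, 173, 186, 64), (7, 172, 187, 197, 71), (19, 186, 204, 214, 76), (31, 200, 215, 227, 65), (43, 213, 226, 236, 50), (55, 227, 233, 237, 18), (67, 254, 273, 279, 80), (79, 132, 269, 274, 102)]
brush_butt 0.67 U,Z -522.2 -107.2
brush_tip 0.62 U,Z -104.5 32.6
brush 0.87 U,Z 47.0 210.7
```

View pics/side3.png

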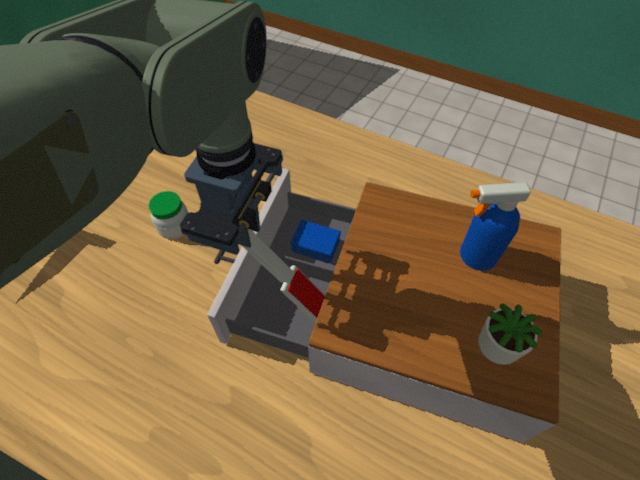

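>>> move_arm(
  plan=[
    [[0,0.1,1.2],0,0.9],
    [[0,0.1,1.2],0,0.9],
    [[0,0.1,1.2],0,0.9],
    [[0,0.1,1.2],0,0.9],
    [[0,0,0.8],0,0.9],
  ],
)

```text
time_s: 14.55
ee_pos: [451.6, 145.0, 302.6]
ee_rot: [179.9, -0.0, 99.3]
force: [0.6, -0.2, -1.8]
gripper_width: 26.4
gripper_force: 5.0
```

```bash
python3 g.py 4
```

```text
14.55 tcp U,V,z 59.0 470.8 302.6 F [ 0.6 -0.2 -1.8] w 26.4 4.999916106462479
side [(-122, 148, 150, 151, 80), (-110, 149, 150, 151, 69), (-98, 148, 150, 151, 74), (-86, 148, 150, 151, 34), (46, 65, 110, 120, 12), (58, 133, 181, 246, 257), (70, 182, 234, 269, 154), (82, 129, 131, 134, 26)]
brush_tip 0.7 U,Z 42.5 27.6
brush 0.98 U,Z 72.1 266.9
scene [(-122, 46, 151, 153, 62), (-110, 148, 150, 153, 72), (-98, 34, 150, 153, 79), (-86, 140, 149, 153, 69), (58, 106, 195, 277, 100), (70, 131, 216, 329, 506), (82, 140, 233, 323, 570)]
brush_butt 0.85 U,Z 71.0 332.5
brush 0.93 U,Z 83.4 259.2
```

>>> move_arm(
  plan=[
    [[0,0,0],0,0.9],
    [[0,0,1.5],0,0.9],
    [[0,0,2],0,0.9],
    [[0,0,2],0,0.9],
    [[0,0,2],0,0.9],
  ],
  squeeze=15,
)

```text
time_s: 15.45
ee_pos: [451.2, 144.7, 376.5]
ee_rot: [-180.0, 0.0, 99.3]
force: [-0.2, -0.4, -1.5]
gripper_width: 25.6
gripper_force: 15.0
```

>>> move_arm(
  plan=[
    [[0,0,2.5],0,0.9],
    [[0,0,2.5],0,0.9],
    [[0,0,2.5],0,0.9],
    [[0,0,2.5],0,0.9],
    [[0,0,2],0,0.9],
  ],
)

```text
time_s: 15.95
ee_pos: [451.3, 144.8, 497.4]
ee_rot: [179.9, -0.0, 99.3]
force: [1.4, -0.2, -2.2]
gripper_width: 25.8
gripper_force: 15.0
```

```bash
python3 g.py 5
```

```text
15.95 tcp U,V,z 58.8 470.4 497.4 F [ 1.4 -0.2 -2.2] w 25.8 14.998376369476318
side [(-122, 148, 149, 151, 47), (-110, 149, 150, 151, 46), (-98, 148, 150, 151, 42), (-86, 148, 149, 151, 18), (58, 270, 370, 437, 23), (70, 266, 370, 378, 241), (82, 131, 407, 475, 190)]
brush_butt 0.32 U,Z 189.7 218.0
brush_tip 0.8 U,Z 67.3 229.1
brush 0.81 U,Z 80.8 458.3
scene [(-122, 33, 149, 152, 55), (-110, 33, 151, 154, 43), (-98, 33, 150, 153, 60), (-86, 33, 143, 153, 39), (-74, 33, 34, 35, 14), (-62, 33, 33, 35, 21), (-50, 33, 33, 34, 10), (-38, 33, 34, 36, 9), (58, 279, 411, 480, 119), (70, 272, 392, 514, 916), (82, 264, 380, 510, 1214)]
brush_butt 0.56 U,Z 69.9 523.7
brush_tip 0.86 U,Z 63.8 224.1
brush 0.74 U,Z 85.5 456.3
```

View pics/scene5.png

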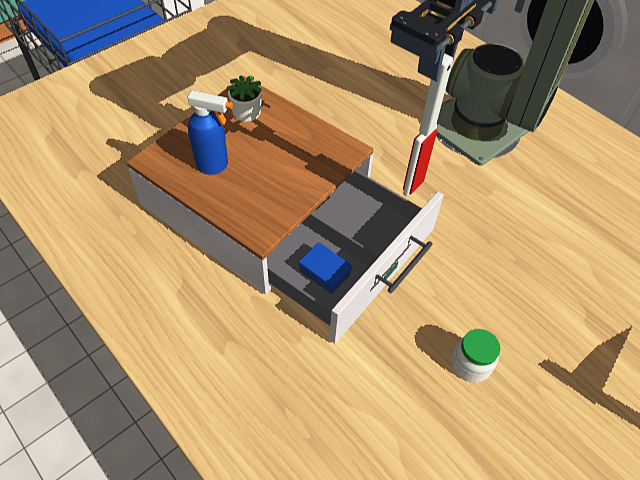

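>>> move_arm(
  plan=[
    [[0,0,1],0,0.9],
    [[0,0,0],0,0.9],
    [[0,0,0],0,0.9],
    [[0,0,0],0,0.9],
    [[0,0,0],0,0.9],
  ],
)

```text
time_s: 16.85
ee_pos: [451.2, 144.7, 505.5]
ee_rot: [-180.0, 0.0, 99.3]
force: [0.1, 0.3, -0.7]
gripper_width: 25.9
gripper_force: 15.0
```

>>> move_arm(
  plan=[
    [[0,0,0],0,0.9],
    [[0,0,0],0,0.9],
    [[0,0,0],0,0.9],
    [[0,0,0],0,0.9],
    [[0,0,0],0,0.9],
  ],
)

```text
time_s: 17.35
ee_pos: [451.3, 144.8, 506.0]
ee_rot: [180.0, -0.0, 99.3]
force: [0.0, -0.3, -1.6]
gripper_width: 25.9
gripper_force: 15.0
```

```bash
python3 g.py 6 | grep -E "tcp|brush"; python3 -c "
from workcell import env
s=env.state(); print(s['qvel'].round(2),s['ee_pos'].round(1),s['gripper_width']); print(env.job_done())"
```

```text
17.35 tcp U,V,z 58.8 470.4 506.0 F [ 0.  -0.3 -1.6] w 25.9 14.99851942062378
brush_tip 0.58 U,Z 71.7 236.4
brush_butt 0.74 U,Z 70.7 537.2
brush_tip 0.94 U,Z 65.8 239.4
brush 0.91 U,Z 82.9 460.7
[-0.01 -0.07 -0.08 -0.01  0.06  0.  ] [451.3 144.8 506. ] 25.81071195498938
the job is handed in; nothing more can be done
None
```

I handed the job in with the brush out of the drawer and hanging still in the gripper, its lowest point about 85 mm above the cabinet top. The tin, spray bottle, jar and plant were undisturbed in the last picture, at 17.4 s of the 58 s allowed; the verdict was not reported back.

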